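# Lock the column clamp through its L-shaped gate

## Task

Lock the chromatography column in its clamp: with closed fingertips, gently push the clamp's upright pin along the long leg of its L-shaped slot to the corner, then sideways to the very end of the short leg, so that the steel tongue stands over the column. Only push the pin, do not grip it; leave the column lying in its cradle and the two small capped vials and the screwdriver where they are.

Things in the scene. Friction and masses are not known exactly. Their poses are not given: they have to be found in the camera images.
- dock: Fixed column clamp: bare-metal cover plate 96 x 100 mm, top 50 mm above the worktop, on a black foot plate 100 x 104 mm. Origin on the worktop below the cover's centre; x points away from the robot to the column, y left, z up; turned by up to 0.4 rad. The cover has an L-shaped slot 16 mm wide: long leg 50 mm along +x from slot_start to slot_corner, short leg 35 mm along +y to slot_end.
- slot_start (a point): The pin's axis, at the height of the cover plate's top (50 mm above the worktop), when the pin stands at the outer end of the long leg, nearest the robot. In the dock's frame (-25, -17.5, 50) mm.
- slot_corner (a point): The pin's axis at the corner of the slot, at the plate's top. In the dock's frame (25, -17.5, 50) mm.
- slot_end (a point): The pin's axis at the end of the short leg (locked), at the plate's top. In the dock's frame (25, 17.5, 50) mm.
- pin_head (a point): Centre of the pin's head: an upright dark steel cylinder, 18 mm in diameter, 54 to 90 mm above the worktop (this point at 72), with two bright bands. Its 12 mm stem has 2 mm play each side in the slot. It cannot tilt or lift, has no spring and stays where left; 2 to 4 N push it, the slot walls stop it. Under the cover it carries a flat dark tongue 24 mm wide reaching 55 mm ahead along the dock's x.
- lock_along (a joint): Travel of the pin along the dock's x axis, m: 0 at slot_start, 0.050 at the corner and all along the short leg (plus or minus 0.002 play). It starts between 0 and 0.012.
- lock_across (a joint): Travel of the pin along the dock's y axis, m: 0 in the long leg, 0.035 at the end of the short leg (plus or minus 0.002 play).
- column_mid (a point): Middle of the loose chromatography column, a tube 202 mm long and 12 to 14 mm thick with red end plugs, lying along the dock's y axis in two grey saddles 20 mm behind the cover plate; its axis is 30 mm above the worktop.
- vial_black: Loose small glass vial with a black cap, 24 mm in diameter and 51 mm tall, standing behind the clamp; origin at the centre of its underside. To be left alone.
- vial_blue: Loose small clear vial with a blue cap, 24 mm in diameter and 51 mm tall, standing behind the clamp; origin at the centre of its underside. To be left alone.
- screwdriver: Loose screwdriver with an orange handle, 175 mm long, lying to the right of the clamp; origin at the centre of its underside. To be left alone.

How it is judged:
By the outcome, as a careful person would: the job done as asked, in the order asked, and still so for the second after the job is handed in, with the robot touching nothing.
It also fails if it takes over 40 s, if anything falls off the work surface, if the arm or the gripper's body presses on something with over 40 N, if the wrist force passes 120 N, or if a joint passes its speed limit or range.

## Robot

A 6-joint arm with a two-finger parallel gripper is mounted at the origin on a cart in front of the work surface, level with it; the furniture and walls round the work are solid. World frame = base frame: x ahead of the robot, y to its left, z up, the work surface at z = 0. Lengths are in m, angles in rad, forces in N, time in s.
With the tool pointing down it reaches from about 0.375 to 0.9 m from the base axis. Payload 3.1 kg.
Tool frame: the origin (TCP) lies midway between the tips of the shut fingers; the grasp point (between the pads) lies 19 mm behind it (grip_depth is the distance from the TCP to the grasp point, in m); y points along the fingers, z is the direction in which the jaws open and shut, and the axes are right-handed (so a half turn about y gives the same grasp; the last joint's range is limited). The gripper opens to 85 mm and grips with 20 to 120 N. Pads are 22 mm wide; open, the fingers measure 114 mm over their backs; the gripper's body (76 mm by 85 mm) begins 54 mm behind the grasp point. The pads swing forward as they close: fully open they stand 13 mm farther back than shut.
Start: joints at [1.119, 0.527, 1.433, -0, 1.181, -0.178], TCP at [0.169, 0.602, 0.231] pointing down, gripper open.
Joint ranges: [-3.08, 3.08], [-0.75, 2.2], [0.22, 2.44], [-1.43, 4.57], [0, 2.65], [-2.85, 2.85]. Speed limits (rad/s): [2.79, 2.79, 3.14, 3.14, 3.14, 3.14].

## Interface

Orientations are given as a unit quaternion [x, y, z, w].
In Python, from station import sense, snapshot, camera_model, sign_off, grip_depth gives the robot as it stands.
- The arm moves only by the tool play_rows, never from a script. Its argument "deltas" is a list of rows, each a list of 6 numbers: the shift along the tool's x, y, z in m, then the turn, a rotation vector about the tool's x, y, z in rad. A call has 1 to 12 rows; each row is the pose to reach, as a shift and turn from the pose commanded when the call began, along the tool's axes at that moment; what a row does not reach only later rows make up. A row lasts 1/10 s, in which the tool goes at most 50 mm and 8.59 degrees, less where a joint would pass 70% of its speed; a pose out of reach is approached as far as the arm can. A call with a gripper value outside its range is refused whole. "gripper" is the finger opening in m, from 0 to 0.0854, set as the call begins (left out, the last holds). The fingers move at their own pace and stop on an object; "force" is the grip in N (left out, the last holds). Time passes only in rows, so rows that repeat a pose let the fingers close. It gives the time, the measured TCP pose, the force and the opening at its end, in the units of the state.
- sense(): the state, without advancing time (a new reading comes with each control period).
- snapshot(name): name is "scene" or "top"; returns the picture (400x640x3 uint8, red, green, blue); there is no depth.
- camera_model(name): a dict with "fx", "fy", "cx", "cy" (pixels), "distortion" ([k1, k2, p1, p2, k3] as OpenCV has them; the pictures are not rectified), "camera_from_world" (4x4, takes a point from world to camera coordinates). Camera axes: x right, y up, looking along -z (the intrinsics and any distortion apply to the point x, -y, -z); pixel columns grow to the right and rows downward; lengths in m; the calibration is good to about 2 mm. A picture is of the moment at which its call begins. camera_model takes no time and is no camera call.
- sign_off(): hands the job in, once; it reports no verdict.
The state is a dict: "t": time; "q": joint angles; "qd": joint speeds; "tau": joint torques, N m; "tcp_pos": TCP position; "tool_rot": TCP orientation; "force": force on the tool from outside, world axes, zero at the start; "ft_torque": the same for the moment, N m; "finger_gap": opening from 0.0 (shut) to 1.0 (fully open).
Only numpy, scipy, OpenCV 4.12 (cv2) and the standard library are available. Lean on these libraries where they do the work, as an engineer would, in place of code of your own. Each camera call takes 0.05 s, during which the arm holds its last target.

## Working session

There is one attempt and no reset: what is moved stays moved. The work goes in short steps, Python scripts to look and compute and a tool call to move; the robot and the scene stay as the last step left them, time stands still between calls to the robot, and variables do not carry over. Pictures are saved under pics/ and viewed, and the job is handed in when it is done.

Besides the shell and the picture viewer there is one more tool, called after ">>>" as name(argument=value, ...), one argument or row to a line, values as JSON. play_rows: Moves the arm, as the interface text tells. Its arguments: {"type":"object","properties":{"deltas":{"type":"array"},"gripper":{"type":"number"},"force":{"type":"number"}},"required":["deltas"]}

```bash
mkdir -p pics; python3 - <<'E'
from station import *
import cv2
for n in("scene","top"):
    cv2.imwrite(f"pics/{n}0.png",snapshot(n)[:,:,::-1]); print(camera_model(n))
print(sense(),grip_depth)
E
```

```text
{'fx': 413.7519790120025, 'fy': 413.7519790120025, 'cx': 321.0734922886123, 'cy': 202.0928995167226, 'distortion': array([-0.0207805,  0.       ,  0.       ,  0.       ,  0.       ]), 'camera_from_world': array([[-0.8872616 , -0.46110924,  0.01204691,  0.50325084],
       [ 0.36137736, -0.67865356,  0.63940265, -0.26933716],
       [-0.28665879,  0.5716709 ,  0.76877768, -0.744057  ],
       [ 0.        ,  0.        ,  0.        ,  1.        ]])}
{'fx': 475.36448016091043, 'fy': 475.36448016091043, 'cx': 319.82013498427705, 'cy': 192.79561874067173, 'distortion': array([-0.0901528,  0.       ,  0.       ,  0.       ,  0.       ]), 'camera_from_world': array([[ 0.00402856, -0.99998738, -0.00300299, -0.02248391],
       [ 0.99350811,  0.003661  ,  0.11370237, -0.59151537],
       [-0.11368994, -0.00344155,  0.99351032, -1.12133289],
       [ 0.        ,  0.        ,  0.        ,  1.        ]])}
{'t': 0.1, 'q': array([ 1.11851612e+00,  5.28354463e-01,  1.43377945e+00,  3.14707353e-05,
        1.18140203e+00, -1.78511616e-01]), 'qd': array([ 0.00029494, -0.00181674, -0.00292208, -0.00187086, -0.00161993,
        0.00079867]), 'tau': array([-2.65251083e-04, -4.43306994e+01, -1.78585500e+01, -2.11799970e-04,
        3.92632835e-03,  1.03144424e-05]), 'tcp_pos': array([0.16866031, 0.6011443 , 0.23044131]), 'tool_rot': array([ 0.70114155, -0.09671688,  0.09627107, -0.69984159]), 'force': array([-0.47490526,  0.07735476, -0.08991337]), 'ft_torque': array([ 0.00693328, -0.03749526, -0.00643554]), 'finger_gap': 1.001563319577013} 0.0187
```

View pics/scene0.png

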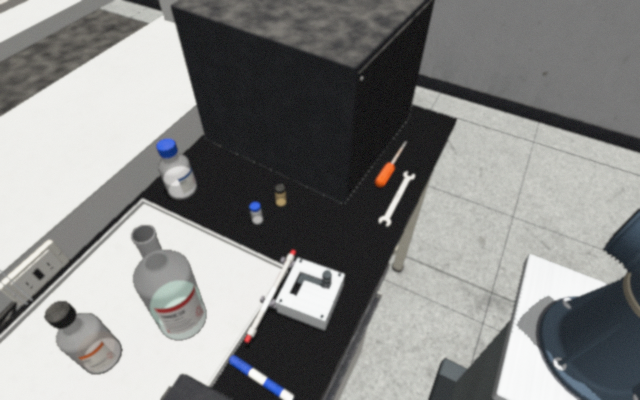

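View pics/top0.png

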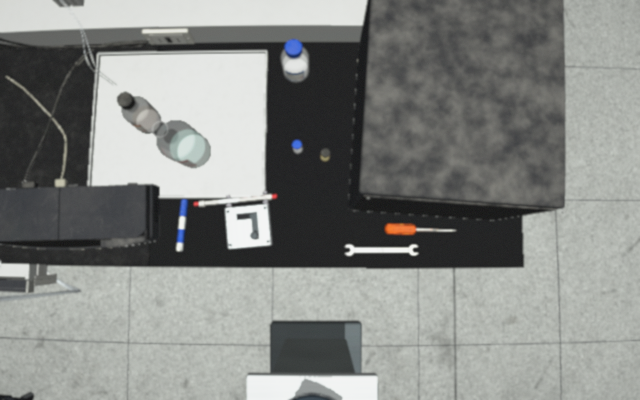

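```bash
python3 - <<'E'
import cv2
a=cv2.imread("pics/top0.png")[180:265,170:290]; b=cv2.imread("pics/scene0.png")[235:345,230:365]
cv2.imwrite("pics/c1.png",cv2.resize(a,None,fx=6,fy=6,interpolation=cv2.INTER_CUBIC))
cv2.imwrite("pics/c2.png",cv2.resize(b,None,fx=5,fy=5,interpolation=cv2.INTER_CUBIC))
E
```

```text
(no output)
```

View pics/c1.png

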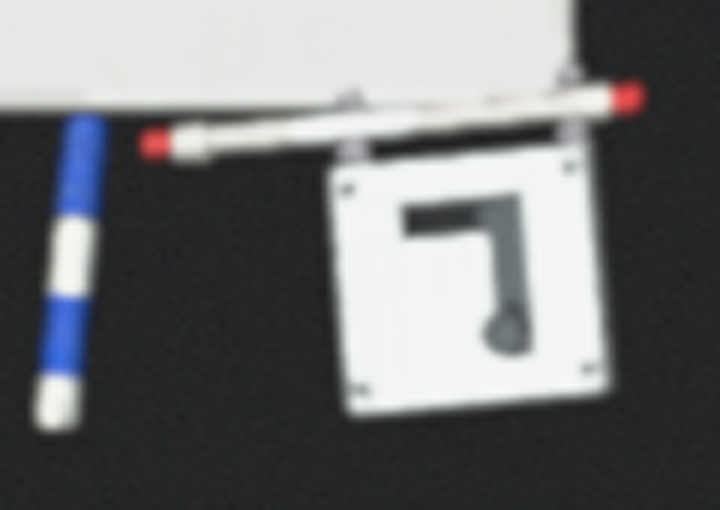

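View pics/c2.png

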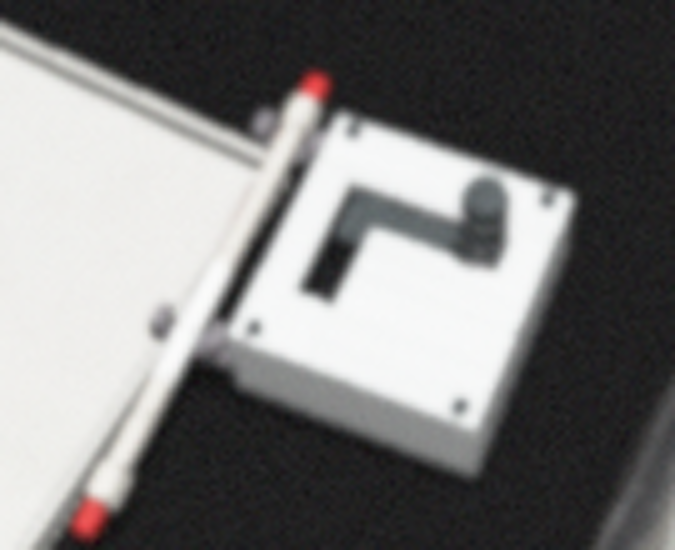

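```bash
cat > h.py <<'E'
import numpy as np,cv2
from station import camera_model
def ray(n,uv,z):
    m=camera_model(n);K=np.array([[m['fx'],0,m['cx']],[0,m['fy'],m['cy']],[0,0,1]])
    p=cv2.undistortPoints(np.array(uv,float).reshape(-1,1,2),K,m['distortion']).reshape(-1,2)
    T=m['camera_from_world'];R=T[:3,:3];c=-R.T@T[:3,3]
    d=np.c_[p[:,0],-p[:,1],-np.ones(len(p))]@R
    return c+d*((z-c[2])/d[:,2])[:,None]
def proj(n,P):
    m=camera_model(n);K=np.array([[m['fx'],0,m['cx']],[0,m['fy'],m['cy']],[0,0,1]])
    T=m['camera_from_world'];q=np.atleast_2d(P)@T[:3,:3].T+T[:3,3];q=q*[1,-1,-1]
    return cv2.projectPoints(q,np.zeros(3),np.zeros(3),K,m['distortion'])[0].reshape(-1,2)
def crop(uv,s,x0,y0): return (np.array(uv,float)+.5)/s-.5+[x0,y0]
def fit(W,L):
    a=W.mean(0);b=L.mean(0);A=L-b;B=W-a
    th=np.arctan2((A[:,0]*B[:,1]-A[:,1]*B[:,0]).sum(),(A*B).sum())
    R=np.array([[np.cos(th),-np.sin(th)],[np.sin(th),np.cos(th)]])
    t=a-R@b
    return th,t,np.linalg.norm(W-(L@R.T+t),axis=1)
E
python3 - <<'E'
from h import *
# local order: far-left, far-right, near-right, near-left
L=np.array([[48,50],[48,-50],[-48,-50],[-48,50]])/1e3
ct=crop([(330,168),(585,143),(608,390),(350,415)],6,170,180)
cs=crop([(230,340),(335,110),(577,193),(470,432)],5,230,235)
# slot corners (16 wide): inner/outer visible ones
for n,c in(("top",ct),("scene",cs)):
    W=ray(n,c,.05)[:,:2]; print(n,W.round(4).tolist(),fit(W,L))
# pin head top at z .09
print(ray("top",crop([(506,328)],6,170,180),.09),ray("scene",crop([(485,195)],5,230,235),.09))
print(ray("top",crop([(155,143),(627,98)],6,170,180),.03),ray("scene",crop([(90,517),(315,84)],5,230,235),.03))
# slot outer corner in top
print(ray("top",crop([(403,205),(522,195),(403,236)],6,170,180),.05),ray("scene",crop([(352,185)],5,230,235),.05))
for n in("top","scene"):
    m=camera_model(n)['camera_from_world'];print(-m[:3,:3].T@m[:3,3])
# screwdriver/black block
print(ray("top",[(158,185),(158,240),(0,185)],0.2),ray("top",[(360,208),(372,190)],0.0))
E
```

```text
top [[0.5532, 0.2079], [0.5637, 0.1058], [0.4657, 0.0952], [0.4551, 0.1975]] (np.float64(0.10450294056376999), array([0.50943276, 0.15161662]), array([0.00199062, 0.00168728, 0.00206569, 0.00180982]))
scene [[0.5509, 0.2101], [0.5655, 0.1079], [0.4663, 0.0971], [0.4585, 0.2008]] (np.float64(0.10644034619512188), array([0.51031972, 0.15398706]), array([0.00223323, 0.00262229, 0.00260517, 0.0025284 ]))
[[0.48887248 0.13041471 0.09      ]] [[0.48707528 0.13514906 0.09      ]]
[[0.56472134 0.28433554 0.03      ]
 [0.58395009 0.09131155 0.03      ]] [[0.56548666 0.2827296  0.03      ]
 [0.58563017 0.09031431 0.03      ]]
[[0.53856111 0.17820252 0.05      ]
 [0.5427909  0.13064809 0.05      ]
 [0.52619699 0.17792572 0.05      ]] [[0.54333897 0.13395241 0.05      ]]
[ 0.46028163 -0.02417721  1.18124498]
[0.33055701 0.47462272 0.73816669]
[[0.58783925 0.32013501 0.2       ]
 [0.47248728 0.31546    0.2       ]
 [0.58713038 0.67775776 0.2       ]] [[ 0.5576685  -0.12041654  0.        ]
 [ 0.6029841  -0.15075395  0.        ]]
```

```bash
python3 - <<'E'
from h import *
from station import sense
from scipy.spatial.transform import Rotation as Ro
s=sense();R=Ro.from_quat(s['tool_rot']);print(R.as_matrix().round(4),s['tcp_pos'],s['t'])
# desired: tool y down; tool x along dock +-x or +-y
th=0.104; dx=np.array([np.cos(th),np.sin(th),0]);y=np.array([0,0,-1.])
for k in range(4):
    a=th+k*np.pi/2; x=np.array([np.cos(a),np.sin(a),0]); z=np.cross(x,y)
    D=Ro.from_matrix(np.c_[x,y,z]); print(k,(R.inv()*D).as_rotvec().round(4))
m=R.as_matrix()
d=np.array([.5099,.1528]);
def w(x,y,z): return np.array([*(d+np.array([[np.cos(th),-np.sin(th)],[np.sin(th),np.cos(th)]])@[x,y]),z])
for p in [w(-.07,-.0175,.2),w(-.07,-.0175,.066)]: print(p,(m.T@(p-s['tcp_pos'])).round(4))
E
```

```text
[[ 9.628e-01 -9.000e-04  2.704e-01]
 [-2.704e-01 -1.700e-03  9.628e-01]
 [-4.000e-04 -1.000e+00 -1.900e-03]] [0.16866031 0.6011443  0.23044131] 0.1
0 [ 0.0018 -0.3778 -0.0007]
1 [ 9.0000e-04 -1.9486e+00 -2.1000e-03]
2 [1.0000e-03 2.7638e+00 2.5000e-03]
3 [1.900e-03 1.193e+00 8.000e-04]
[0.44209494 0.12812767 0.2       ] [ 0.3912  0.031  -0.3814]
[0.44209494 0.12812767 0.066     ] [ 0.3912  0.165  -0.3812]
```

>>> play_rows(
  deltas=[
    [0.03,-0.03,-0.03,0,-0.03,0],
    [0.06,-0.03,-0.06,0,-0.06,0],
    [0.09,-0.03,-0.09,0,-0.09,0],
    [0.12,-0.03,-0.12,0,-0.12,0],
    [0.15,-0.03,-0.15,0,-0.15,0],
    [0.18,-0.03,-0.18,0,-0.18,0],
    [0.21,-0.03,-0.21,0,-0.21,0],
    [0.24,-0.03,-0.24,0,-0.24,0],
    [0.27,-0.03,-0.27,0,-0.27,0],
    [0.3,-0.03,-0.3,0,-0.3,0],
    [0.33,-0.03,-0.33,0,-0.34,0],
    [0.33,-0.03,-0.33,0,-0.378,0],
  ],
  gripper=0,
  force=20,
)

```text
t: 1.3
tcp_pos: [0.4003, 0.191, 0.2613]
tool_rot: [0.707, 0.036, -0.035, -0.706]
force: [-0.2, 0.1, 1.0]
finger_gap: 0.001
```

```bash
cat >> h.py <<'E'
from scipy.spatial.transform import Rotation as Ro
th=0.104; d=np.array([.5099,.1528]); R2=np.array([[np.cos(th),-np.sin(th)],[np.sin(th),np.cos(th)]])
def w(x,y,z): return np.array([*(d+R2@[x,y]),z])
def where():
    from station import sense
    s=sense();R=Ro.from_quat(s['tool_rot']);p=s['tcp_pos']
    print('t',s['t'],'dock xyz mm',(1e3*np.r_[R2.T@(p[:2]-d),p[2]]).round(1),'F dock',np.r_[R2.T@s['force'][:2],s['force'][2]].round(2),'gap',s['finger_gap'])
    D=Ro.from_matrix(np.c_[[np.cos(th),np.sin(th),0],[0,0,-1.],[-np.sin(th),np.cos(th),0]])
    print('rot left',(R.inv()*D).as_rotvec().round(4))
    return s,R.as_matrix()
def to(x,y,z):
    s,m=where(); print('delta',(m.T@(w(x,y,z)-s['tcp_pos'])).round(4))
E
python3 - <<'E'
from h import *
to(-.07,-.0175,.12);
E
```

```text
t 1.3 dock xyz mm [-105.1   49.4  261.3] F dock [-0.15  0.11  1.05] gap 0.000821916022919214
rot left [ 0.0015 -0.0045  0.0016]
delta [ 0.0351  0.1415 -0.0665]
```

>>> play_rows(
  deltas=[
    [0.01,0.025,-0.02,0,0,0],
    [0.02,0.05,-0.04,0,-0.004,0],
    [0.035,0.08,-0.0665,0,-0.004,0],
    [0.035,0.11,-0.0665,0,-0.004,0],
    [0.035,0.1415,-0.0665,0,-0.004,0],
    [0.035,0.1415,-0.0665,0,-0.004,0],
  ],
)

```text
t: 1.9
tcp_pos: [0.4362, 0.1317, 0.1166]
tool_rot: [-0.706, -0.035, 0.041, 0.706]
force: [0.2, 0.2, 0.1]
finger_gap: -0.001
```

```bash
python3 - <<'E'
from h import *
from station import snapshot
to(-.065,-.0175,.066)
a=snapshot("top")[:,:,::-1];b=snapshot("scene")[:,:,::-1]
cv2.imwrite("pics/c3.png",np.hstack([cv2.resize(a[170:270,190:290],None,fx=4,fy=4,interpolation=2),cv2.resize(b[220:320,260:360],None,fx=4,fy=4,interpolation=2)]))
E
```

```text
t 1.9 dock xyz mm [-75.5 -13.3 116.6] F dock [0.22 0.18 0.08] gap -0.0009168499558111305
rot left [-0.0005  0.0032 -0.0093]
delta [ 0.0109  0.0505 -0.0042]
```

View pics/c3.png

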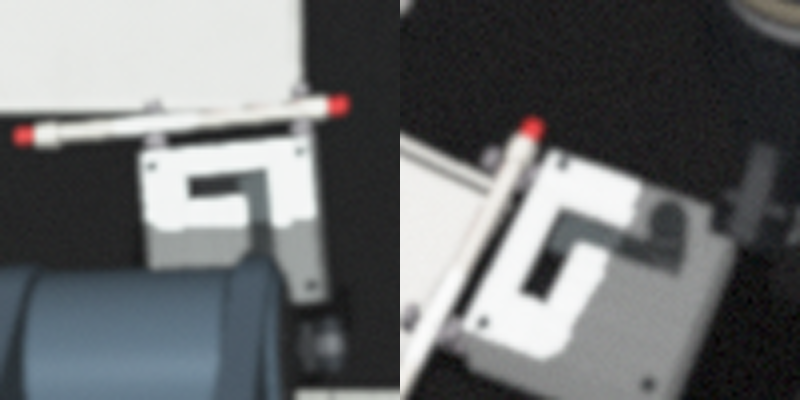

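The scene view (right half) shows the shut fingertips at about (765,195), in front of the pin head at (668,225). The top view (left half) has the pin hidden under the wrist. Next I lower the tool in front of the pin.

>>> play_rows(
  deltas=[
    [0.002,0.01,-0.004,0,0.003,-0.005],
    [0.004,0.02,-0.004,0,0.003,-0.009],
    [0.006,0.03,-0.004,0,0.003,-0.009],
    [0.006,0.04,-0.004,0,0.003,-0.009],
    [0.006,0.05,-0.004,0,0.003,-0.009],
    [0.006,0.05,-0.004,0,0.003,-0.009],
    [0.006,0.05,-0.004,0,0.003,-0.009],
  ],
)

```text
t: 2.7
tcp_pos: [0.4453, 0.129, 0.0694]
tool_rot: [-0.706, -0.04, 0.034, 0.706]
force: [0.4, 0.0, 0.6]
finger_gap: -0.0
```

```bash
python3 - <<'E'
from h import *
to(-.045,-.0175,.066)
E
```

```text
t 2.7 dock xyz mm [-66.8 -17.   69.4] F dock [0.36 0.   0.57] gap -0.0003789892349604507
rot left [-0.0001  0.0013  0.0079]
delta [ 0.0217  0.0036 -0.0006]
```

>>> play_rows(
  deltas=[
    [0.005,0.002,-0.0005,0,0,0],
    [0.01,0.003,-0.0005,0,0,0],
    [0.014,0.003,-0.0005,0,0,0],
    [0.017,0.003,-0.0005,0,0,0],
    [0.02,0.003,-0.0005,0,0,0],
    [0.023,0.003,-0.0005,0,0,0],
    [0.026,0.003,-0.0005,0,0,0],
    [0.029,0.003,-0.0005,0,0,0],
    [0.029,0.003,-0.0005,0,0,0],
  ],
)

```text
t: 3.6
tcp_pos: [0.4747, 0.1315, 0.067]
tool_rot: [-0.706, -0.04, 0.034, 0.706]
force: [-0.7, -0.7, 0.8]
finger_gap: -0.001
```

```bash
python3 - <<'E'
from h import *
from station import snapshot
to(0.0,-.0175,.066)
b=snapshot("scene")[:,:,::-1]
cv2.imwrite("pics/c4.png",cv2.resize(b[220:320,260:360],None,fx=5,fy=5,interpolation=2))
E
```

```text
t 3.6 dock xyz mm [-37.2 -17.5  67. ] F dock [-0.8  -0.58  0.81] gap -0.0005987143044888565
rot left [-0.      0.0011  0.009 ]
delta [ 0.0372  0.0014 -0.    ]
```

View pics/c4.png

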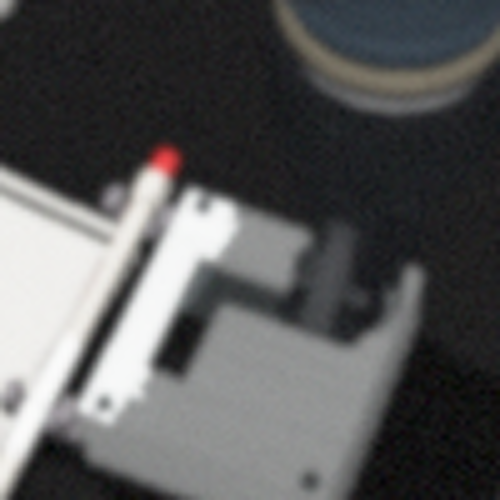

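The fingers stand at the pin, around (330,270), and the force is still under 1 N. I continue along the long leg.

>>> play_rows(
  deltas=[
    [0.003,0.001,0,0,0,0],
    [0.006,0.001,0,0,0,0],
    [0.009,0.001,0,0,0,0],
    [0.012,0.001,0,0,0,0],
    [0.015,0.001,0,0,0,0],
    [0.018,0.001,0,0,0,0],
    [0.021,0.001,0,0,0,0],
    [0.024,0.001,0,0,0,0],
    [0.027,0.001,0,0,0,0],
    [0.03,0.001,0,0,0,0],
    [0.03,0.001,0,0,0,0],
  ],
)

```text
t: 4.75
tcp_pos: [0.5053, 0.1346, 0.0664]
tool_rot: [-0.706, -0.041, 0.033, 0.706]
force: [-0.4, 0.3, -1.6]
finger_gap: 0.002
```

```bash
python3 - <<'E'
from h import *
from station import snapshot
to(0.005,-.0175,.066)
b=snapshot("scene")[:,:,::-1]
cv2.imwrite("pics/c5.png",cv2.resize(b[220:320,260:360],None,fx=5,fy=5,interpolation=2))
E
```

```text
t 4.75 dock xyz mm [ -6.5 -17.6  66.4] F dock [-0.37  0.32 -1.61] gap 0.0015136897793484895
rot left [0.0001 0.0011 0.0105]
delta [0.0115 0.0006 0.0001]
```

View pics/c5.png

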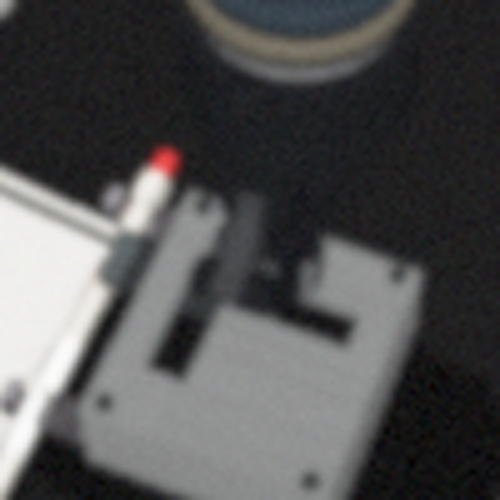

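The tongue at (125,260) has come out over the right end of the column, so the pin is moving. I go on slowly toward the corner stop.

>>> play_rows(
  deltas=[
    [0.0015,0,0,0,0,0],
    [0.003,0,0,0,0,0],
    [0.0045,0,0,0,0,0],
    [0.006,0,0,0,0,0],
    [0.007,0,0,0,0,0],
    [0.007,0,0,0,0,0],
  ],
)

```text
t: 5.4
tcp_pos: [0.5117, 0.1354, 0.0665]
tool_rot: [-0.706, -0.041, 0.034, 0.706]
force: [-0.8, -0.7, 0.3]
finger_gap: -0.004
```

```bash
python3 - <<'E'
from h import *
from station import snapshot
to(0.005,-.0175,.066)
b=snapshot("scene")[:,:,::-1]
cv2.imwrite("pics/c6.png",cv2.resize(b[220:320,260:360],None,fx=5,fy=5,interpolation=2))
E
```

```text
t 5.4 dock xyz mm [ -0.1 -17.5  66.5] F dock [-0.89 -0.63  0.33] gap -0.0036553839493843883
rot left [0.     0.0013 0.0097]
delta [ 0.005   0.0005 -0.    ]
```

View pics/c6.png

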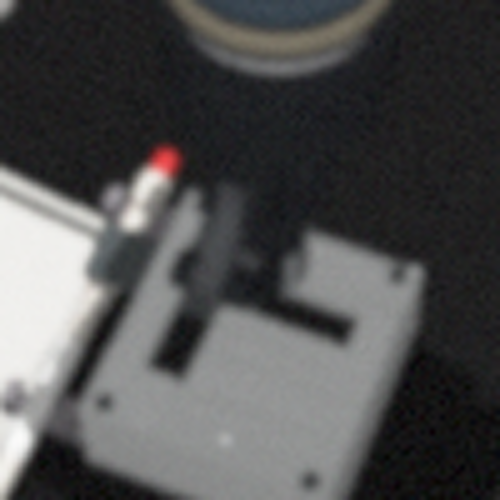

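The tongue has advanced further, to (118,255), with no stop force yet.

>>> play_rows(
  deltas=[
    [0.001,0,0,0,0,0],
    [0.002,0,0,0,0,0],
    [0.003,0,0,0,0,0],
    [0.004,0,0,0,0,0],
    [0.005,0,0,0,0,0],
    [0.005,0,0,0,0,0],
  ],
)

```text
t: 6.05
tcp_pos: [0.5166, 0.1359, 0.0665]
tool_rot: [-0.706, -0.04, 0.034, 0.706]
force: [-0.1, -0.8, -0.8]
finger_gap: -0.0
```

```bash
python3 - <<'E'
from h import *
to(0.008,-.0175,.066)
E
```

```text
t 6.05 dock xyz mm [  4.9 -17.5  66.5] F dock [-0.23 -0.79 -0.78] gap -0.00040355318009140584
rot left [0.     0.0012 0.0094]
delta [ 0.0031  0.0005 -0.    ]
```

>>> play_rows(
  deltas=[
    [0.001,0,0,0,0,0],
    [0.002,0,0,0,0,0],
    [0.002,0,0,0,0,0],
  ],
)

```text
t: 6.35
tcp_pos: [0.5184, 0.1361, 0.0664]
tool_rot: [-0.706, -0.04, 0.034, 0.706]
force: [-1.3, -1.3, 0.9]
finger_gap: -0.003
```

```bash
python3 - <<'E'
from h import *
from station import snapshot
to(0.008,-.0175,.066)
b=snapshot("scene")[:,:,::-1]
cv2.imwrite("pics/c7.png",cv2.resize(b[220:320,260:360],None,fx=5,fy=5,interpolation=2))
E
```

```text
t 6.35 dock xyz mm [  6.8 -17.5  66.4] F dock [-1.46 -1.13  0.87] gap -0.003071035057041572
rot left [-0.      0.0012  0.0093]
delta [ 0.0012  0.0005 -0.    ]
```

View pics/c7.png

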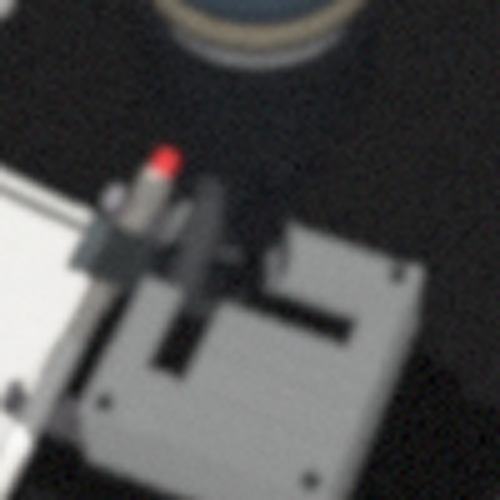

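```bash
python3 - <<'E'
from h import *
for z in(.04,.045):
  P=ray("scene",crop([(102,217),(72,268)],5,260,220),z)[:,:2]; print(((P-d)@R2*1e3).round(1))
E
```

```text
[[ 77.7 -30.5]
 [ 78.7  -5.6]]
[[ 76.1 -27.9]
 [ 77.1  -3.1]]
```

>>> play_rows(
  deltas=[
    [0.001,0,0,0,0,0],
    [0.002,0,0,0,0,0],
    [0.002,0,0,0,0,0],
  ],
)

```text
t: 6.7
tcp_pos: [0.5193, 0.1362, 0.0664]
tool_rot: [-0.706, -0.04, 0.035, 0.706]
force: [-3.5, -1.6, 2.4]
finger_gap: 0.001
```

```bash
python3 - <<'E'
from h import *
to(0.008,-.0175,.066)
E
```

```text
t 6.7 dock xyz mm [  7.6 -17.4  66.4] F dock [-3.6  -1.19  2.44] gap 0.0012874214574618323
rot left [-0.      0.0013  0.0069]
delta [ 0.0004  0.0004 -0.0001]
```

>>> play_rows(
  deltas=[
    [0.001,0,0,0,0,0],
    [0.002,0,0,0,0,0],
    [0.002,0,0,0,0,0],
  ],
)

```text
t: 7.0
tcp_pos: [0.5194, 0.1364, 0.0663]
tool_rot: [-0.706, -0.038, 0.036, 0.706]
force: [-6.9, -1.6, 5.1]
finger_gap: -0.003
```

```bash
python3 - <<'E'
from h import *
to(0.008,-.0175,.066)
E
```

```text
t 7.0 dock xyz mm [  7.8 -17.3  66.3] F dock [-6.99 -0.84  5.1 ] gap -0.002574604392481907
rot left [-0.0001  0.0015  0.0031]
delta [ 0.0002  0.0003 -0.0002]
```

At tcp x = 7.8 mm the force rose to 7 N without motion, so the pin is at the corner. I back off, go round to the pin's right side, then move forward.

>>> play_rows(
  deltas=[
    [-0.007,0,0,0,0,0],
    [-0.015,0,0,0,0,0],
    [-0.022,0,0,0,0,0],
    [-0.022,0,-0.01,0,0,0],
    [-0.022,0,-0.02,0,0,0],
    [-0.022,0,-0.03,0,0,0],
    [-0.022,0,-0.04,0,0,0],
    [-0.022,0,-0.04,0,0,0],
  ],
)

```text
t: 7.8
tcp_pos: [0.5054, 0.0928, 0.0663]
tool_rot: [-0.706, -0.04, 0.033, 0.706]
force: [0.2, 0.0, 0.0]
finger_gap: 0.0
```

```bash
python3 - <<'E'
from h import *
to(0.025,-.056,.066)
E
```

```text
t 7.8 dock xyz mm [-10.7 -59.3  66.3] F dock [ 0.23 -0.01  0.01] gap 0.0004014845563144043
rot left [ 0.0003 -0.0012  0.0099]
delta [0.0357 0.0007 0.0033]
```

>>> play_rows(
  deltas=[
    [0.007,0,0.001,0,0,0.005],
    [0.014,0,0.002,0,0,0.01],
    [0.021,0,0.003,0,0,0.01],
    [0.028,0,0.003,0,0,0.01],
    [0.036,0,0.003,0,0,0.01],
    [0.036,0,0.003,0,0,0.01],
    [0.036,0,0.003,0,0,0.01],
  ],
)

```text
t: 8.5
tcp_pos: [0.54, 0.1013, 0.0665]
tool_rot: [0.706, 0.037, -0.038, -0.706]
force: [-0.4, 0.1, -0.7]
finger_gap: -0.002
```

```bash
python3 - <<'E'
from h import *
from station import snapshot
to(0.025,-.01,.066)
a=snapshot("top")[:,:,::-1];b=snapshot("scene")[:,:,::-1]
cv2.imwrite("pics/c8.png",np.hstack([cv2.resize(a[170:270,190:290],None,fx=4,fy=4,interpolation=2),cv2.resize(b[220:320,260:360],None,fx=4,fy=4,interpolation=2)]))
E
```

```text
t 8.5 dock xyz mm [ 24.6 -54.3  66.5] F dock [-0.34  0.18 -0.72] gap -0.0021901597357866414
rot left [-0.      0.0016 -0.0014]
delta [0.0005 0.0005 0.0443]
```

View pics/c8.png

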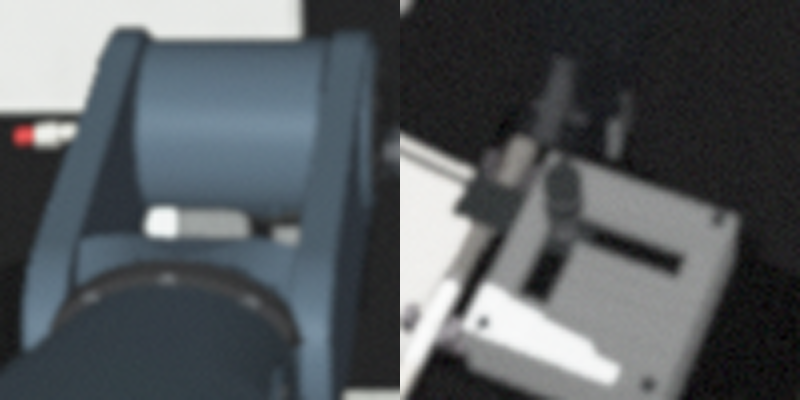

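The pin stands at the slot's corner (scene half, (562,200)). The fingertips are to its right at (560,100). I push to +y.

>>> play_rows(
  deltas=[
    [0,0,0.003,0,0,0],
    [0,0,0.006,0,0,0],
    [0,0,0.009,0,0,0],
    [0,0,0.012,0,0,0],
    [0,0,0.015,0,0,0],
    [0,0,0.018,0,0,0],
    [0,0,0.021,0,0,0],
    [0,0,0.024,0,0,0],
    [0,0,0.027,0,0,0],
    [0,0,0.03,0,0,0],
    [0,0,0.03,0,0,0],
  ],
)

```text
t: 9.7
tcp_pos: [0.5368, 0.1315, 0.0666]
tool_rot: [-0.706, -0.037, 0.038, 0.706]
force: [0.3, -1.1, 0.3]
finger_gap: -0.001
```

```bash
python3 - <<'E'
from h import *
from station import snapshot
to(0.025,-.01,.066)
b=snapshot("scene")[:,:,::-1]
cv2.imwrite("pics/c9.png",cv2.resize(b[220:320,260:360],None,fx=5,fy=5,interpolation=2))
E
```

```text
t 9.7 dock xyz mm [ 24.6 -23.9  66.6] F dock [ 0.22 -1.17  0.29] gap -0.000909047645153945
rot left [-0.0003  0.0014 -0.0009]
delta [0.0004 0.0006 0.0139]
```

View pics/c9.png

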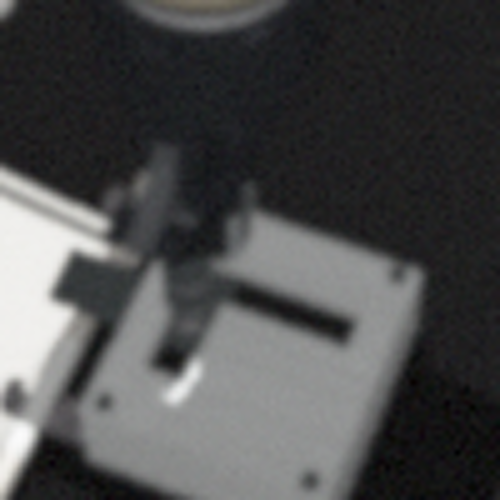

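The pin, near (190,310), and the tongue, near (90,285), are moving left together. The force is 1.2 N, so I continue.

>>> play_rows(
  deltas=[
    [0,0,0.0025,0,0,0],
    [0,0,0.005,0,0,0],
    [0,0,0.0075,0,0,0],
    [0,0,0.01,0,0,0],
    [0,0,0.0125,0,0,0],
    [0,0,0.0125,0,0,0],
  ],
)

```text
t: 10.35
tcp_pos: [0.5356, 0.144, 0.0666]
tool_rot: [-0.706, -0.037, 0.038, 0.706]
force: [-0.3, -0.6, 0.5]
finger_gap: 0.0
```

```bash
python3 - <<'E'
from h import *
from station import snapshot
to(0.025,-.005,.066)
b=snapshot("scene")[:,:,::-1]
cv2.imwrite("pics/c10.png",cv2.resize(b[220:320,260:360],None,fx=5,fy=5,interpolation=2))
E
```

```text
t 10.35 dock xyz mm [ 24.6 -11.5  66.6] F dock [-0.36 -0.61  0.48] gap 0.00044523423684026444
rot left [-0.0003  0.0014 -0.0008]
delta [0.0004 0.0006 0.0065]
```

View pics/c10.png

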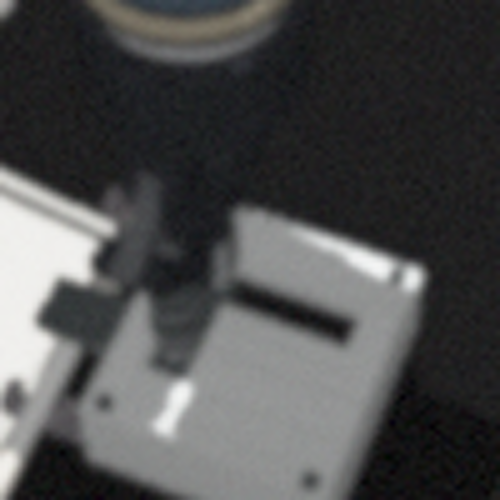

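The pin at (180,350) is close to the end of the short leg. The last millimetres follow in small steps.

>>> play_rows(
  deltas=[
    [0,0,0.0012,0,0,0],
    [0,0,0.0024,0,0,0],
    [0,0,0.0036,0,0,0],
    [0,0,0.0048,0,0,0],
    [0,0,0.0048,0,0,0],
  ],
)

```text
t: 10.9
tcp_pos: [0.5351, 0.1484, 0.0666]
tool_rot: [-0.706, -0.037, 0.038, 0.706]
force: [-0.7, -1.3, 0.4]
finger_gap: 0.0
```

```bash
python3 - <<'E'
from h import *
to(0.025,-.005,.066)
E
```

```text
t 10.9 dock xyz mm [24.6 -7.  66.6] F dock [-0.78 -1.21  0.37] gap 0.00019813707559114457
rot left [-0.0001  0.0012 -0.0009]
delta [0.0004 0.0006 0.002 ]
```

>>> play_rows(
  deltas=[
    [0,0,0.001,0,0,0],
    [0,0,0.002,0,0,0],
    [0,0,0.003,0,0,0],
    [0,0,0.003,0,0,0],
  ],
)

```text
t: 11.3
tcp_pos: [0.5348, 0.1514, 0.0667]
tool_rot: [-0.706, -0.037, 0.037, 0.706]
force: [0.5, -1.9, -0.4]
finger_gap: 0.004
```

```bash
python3 - <<'E'
from h import *
to(0.025,-.005,.066)
E
```

```text
t 11.3 dock xyz mm [24.6 -4.  66.7] F dock [ 0.32 -1.92 -0.39] gap 0.004031365520503591
rot left [-0.0001  0.0012 -0.0008]
delta [ 0.0004  0.0007 -0.001 ]
```

>>> play_rows(
  deltas=[
    [0,0,0.001,0,0,0],
    [0,0,0.002,0,0,0],
    [0,0,0.002,0,0,0],
  ],
)

```text
t: 11.6
tcp_pos: [0.5346, 0.1533, 0.0666]
tool_rot: [0.706, 0.037, -0.038, -0.706]
force: [1.4, -1.0, -0.1]
finger_gap: -0.003
```

```bash
python3 - <<'E'
from h import *
from station import snapshot
to(0.025,-.005,.066)
b=snapshot("scene")[:,:,::-1]
cv2.imwrite("pics/c11.png",cv2.resize(b[220:320,260:360],None,fx=5,fy=5,interpolation=2))
E
```

```text
t 11.6 dock xyz mm [24.6 -2.1 66.6] F dock [ 1.28 -1.15 -0.07] gap -0.0033282844370902524
rot left [ 0.      0.0014 -0.0009]
delta [ 0.0004  0.0006 -0.0029]
```

View pics/c11.png

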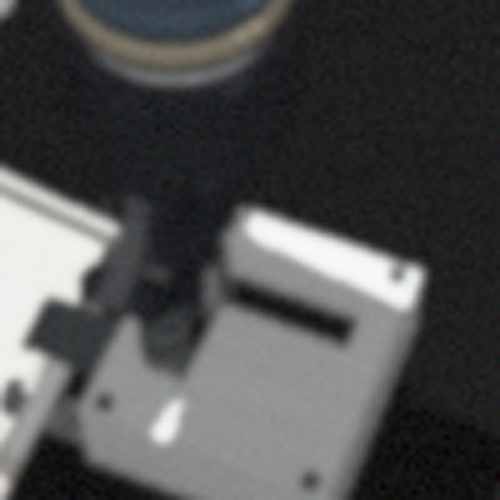

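The tongue at (65,335) is still moving left and there is no stop force yet.

>>> play_rows(
  deltas=[
    [0,0,0.001,0,0,0],
    [0,0,0.002,0,0,0],
    [0,0,0.002,0,0,0],
  ],
)

```text
t: 11.95
tcp_pos: [0.5346, 0.1538, 0.0667]
tool_rot: [0.707, 0.037, -0.038, -0.705]
force: [1.3, -7.0, -0.9]
finger_gap: -0.001
```

```bash
python3 - <<'E'
from h import *
to(0.025,-.005,.066)
E
```

```text
t 11.95 dock xyz mm [24.7 -1.6 66.7] F dock [ 0.62 -7.06 -0.93] gap -0.0007095224715005919
rot left [ 0.0024  0.0024 -0.0011]
delta [ 0.0003  0.0007 -0.0034]
```

>>> play_rows(
  deltas=[
    [0,0,0.001,0,0,0],
    [0,0,0.001,0,0,0],
  ],
)

```text
t: 12.15
tcp_pos: [0.5346, 0.154, 0.0667]
tool_rot: [0.707, 0.037, -0.038, -0.705]
force: [1.9, -10.1, -0.3]
finger_gap: 0.004
```

```bash
python3 - <<'E'
from h import *
to(0.025,-.005,.066)
E
```

```text
t 12.15 dock xyz mm [24.7 -1.4 66.7] F dock [  0.82 -10.28  -0.3 ] gap 0.0040332453211946746
rot left [ 0.0035  0.0028 -0.0013]
delta [ 0.0003  0.0007 -0.0036]
```

The pin is firmly at the stop: 10 N with no motion. I back off to the right, lift, and retreat toward the robot so the cameras have a clear view.

>>> play_rows(
  deltas=[
    [0,0,-0.007,0,0,0],
    [0,0,-0.015,0,0,0],
    [0,0,-0.025,0,0,0],
    [0,-0.02,-0.03,0,0,0],
    [0,-0.05,-0.03,0,0,0],
    [0,-0.09,-0.03,0,0,0],
    [0,-0.13,-0.03,0,0,0],
    [-0.03,-0.16,-0.03,0,0,0],
    [-0.07,-0.18,-0.03,0,0,0],
    [-0.11,-0.18,-0.03,0,0,0],
    [-0.14,-0.18,-0.03,0,0,0],
    [-0.14,-0.18,-0.03,0,0,0],
  ],
)

```text
t: 13.35
tcp_pos: [0.3926, 0.1117, 0.2465]
tool_rot: [-0.706, -0.035, 0.039, 0.706]
force: [-0.2, -0.4, -0.8]
finger_gap: -0.002
```

```bash
python3 - <<'E'
from h import *
from station import snapshot
where()
a=snapshot("top")[:,:,::-1];b=snapshot("scene")[:,:,::-1]
cv2.imwrite("pics/s12.png",b)
cv2.imwrite("pics/c12.png",np.hstack([cv2.resize(a[170:270,190:290],None,fx=4,fy=4,interpolation=2),cv2.resize(b[220:320,260:360],None,fx=4,fy=4,interpolation=2)]))
E
```

```text
t 13.35 dock xyz mm [-120.9  -28.7  246.5] F dock [-0.28 -0.39 -0.77] gap -0.002277181406408564
rot left [-0.001   0.0013 -0.0064]
```

View pics/c12.png

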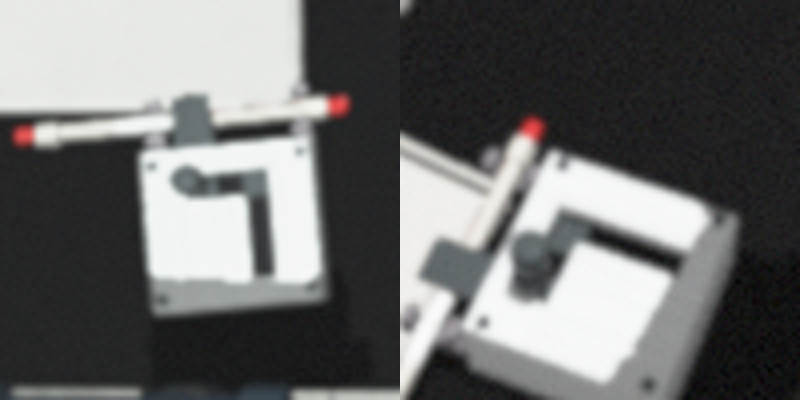

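View pics/s12.png

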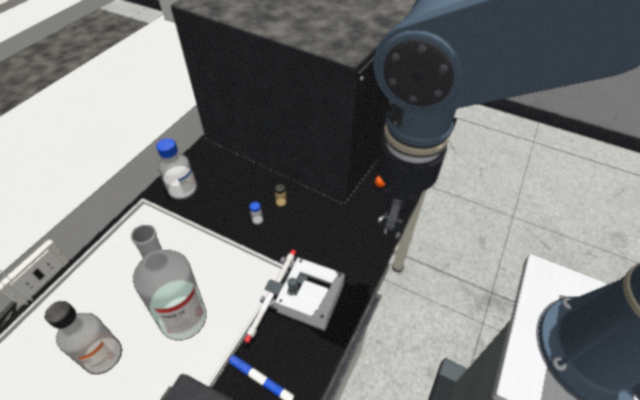

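```bash
python3 - <<'E'
from h import *
for n,c in(("top",crop([(186,179)],4,190,170)),("scene",crop([(132,247)],4,260,220))):
    print(n,((ray(n,c,.09)[:,:2]-d)@R2*1e3).round(1))
from station import sign_off
print(sign_off())
E
```

```text
top [[26.4 17. ]]
scene [[25.3 21.6]]
the job is handed in; nothing more can be done
None
```

The column is locked and the job is handed in. I used only the shut fingertips: first along the long leg until the pin stopped at the corner (7 N, no motion), then along the short leg until it stopped at the end (10 N, no motion). The arm then backed off and lifted clear, at about 13.4 s of the 40 s.

**Pin position:** In the dock frame the target is (25, 17.5) mm. The top view gave (26.4, 17.0) mm and the scene view (25.3, 21.6) mm. They disagree by about 4.6 mm across the slot. The scene value is more than the slot allows, so I put it down to the hand-picked head centre and the calibration error. The hard stop and the top view both say the pin is at the end.

**Surroundings:** The last pictures show the tongue over the column and the column still in its saddles. The two vials look unmoved. The arm mostly hid the screwdriver in the final scene picture and I did not check it in the top view, but the tool never came near it.

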